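Reload the bottle rack in reverse order

TASK

Move the four containers from the pads of the drip board into the pockets of the plywood rack, in reverse order: the one at the left end of the board goes into the pocket at the right end of the rack, and so on, because the rack will be used from its other side. Leave each standing upright in its own pocket, flat on the pocket's floor, and do not let any of them tip over on the way.

Things in the scene. Friction and masses are not known exactly. Their poses are not given: they have to be found in the camera images.
- drip_board: fixed flat dark wooden board, 78 x 306 x 8 mm, with four cork pads in a row. Origin at the centre of its underside (z = 0), long side along y, +y end is the left end as the robot sees it. Places 1 to 4 count from its +y (left) end: centres at y = +111, +37, -37, -111 mm in its frame, x = 0.
- rack: fixed plywood block, 76 x 316 x 16 mm, with four round pockets in a row, 61 mm across, 8 mm deep (floor 8 mm above its underside), lined black; end cheeks 9 mm thick, 26 mm high. Origin at the centre of its underside (z = 0), long side along y, +y end is the left end as the robot sees it. Places 1 to 4 count from its +y (left) end: centres at y = +111, +37, -37, -111 mm in its frame, x = 0.
- tall_bottle: tall wide white bottle with an orange cap, round body 42 mm across and 96 mm high (shoulders taper at its top), 121 mm high in all; light (40 to 190 g). Origin at the centre of its underside, z up along its axis. Stands at the start upright on its own cork pad; can be gripped round the body.
- tall_bottle_pad: round cork pad, 58 mm across, 4 mm thick, fixed on the drip board, top 12 mm above the board's underside; the one on which tall_bottle stands at the start. It stays where it is, so it keeps the place that tall_bottle had in the row. Origin at the centre of its underside.
- amber_bottle: amber bottle with a black cap, round body 38 mm across and 80 mm high (shoulders taper at its top), 101 mm high in all; light (40 to 190 g). Origin at the centre of its underside, z up along its axis. Stands at the start upright on its own cork pad; can be gripped round the body.
- amber_bottle_pad: round cork pad, 58 mm across, 4 mm thick, fixed on the drip board, top 12 mm above the board's underside; the one on which amber_bottle stands at the start. It stays where it is, so it keeps the place that amber_bottle had in the row. Origin at the centre of its underside.
- slim_bottle: slim white bottle with a blue cap, round body 27 mm across and 68 mm high, 86 mm high in all; light (40 to 190 g). Origin at the centre of its underside, z up along its axis. Stands at the start upright on its own cork pad; can be gripped round the body.
- slim_bottle_pad: round cork pad, 58 mm across, 4 mm thick, fixed on the drip board, top 12 mm above the board's underside; the one on which slim_bottle stands at the start. It stays where it is, so it keeps the place that slim_bottle had in the row. Origin at the centre of its underside.
- squat_jar: squat amber glass jar with a black knurled lid, 44 mm across (lid 41 mm, from 42 mm up), 55 mm high in all; light (40 to 190 g). Origin at the centre of its underside, z up along its axis. Stands at the start upright on its own cork pad; can be gripped round the body.
- squat_jar_pad: round cork pad, 58 mm across, 4 mm thick, fixed on the drip board, top 12 mm above the board's underside; the one on which squat_jar stands at the start. It stays where it is, so it keeps the place that squat_jar had in the row. Origin at the centre of its underside.
Not all that is in view belongs to the job. What is shaped like the amber_bottle but yellow is not meant.

How it is judged:
By the outcome, as a careful person would: the job done as asked, in the order asked, and still so for the second after the job is handed in, with the robot touching nothing.
It also fails if it takes over 96 s, if anything falls off the work surface, if the arm or the gripper's body presses on something with over 40 N, if the wrist force passes 120 N, or if a joint passes its speed limit or range.

ROBOT

A 6-joint arm with a two-finger parallel gripper is mounted at the origin on a cart in front of the work surface, level with it; the furniture and walls round the work are solid. World frame = base frame: x ahead of the robot, y to its left, z up, the work surface at z = 0. Lengths are in m, angles in rad, forces in N, time in s.
With the tool pointing down it reaches from about 0.35 to 0.775 m from the base axis. Payload 7.3 kg.
Tool frame: the origin (TCP) lies between the finger pads; the fingertips stand 17 mm ahead of it and the grasp point (between the pads) lies 2 mm behind it; z points along the fingers, y is the line along which they close (so a half turn about z gives the same grasp; the last joint's range is limited). The gripper opens to 92 mm and grips with 3 to 60 N. Pads are 19 mm wide; open, the fingers measure 130 mm over their backs; the gripper's body (75 mm by 190 mm) begins 47 mm behind the grasp point.
Start: joints at [1.014, 0.342, 1.524, -0, 1.275, -0.146], TCP at [0.21, 0.481, 0.244] pointing down, gripper open.
Joint ranges: [-2.53, 2.53], [-0.77, 2.02], [0.04, 2.7], [-1, 4.14], [0.28, 2.66], [-3.11, 3.11]. Speed limits (rad/s): [2.57, 2.57, 3.14, 3.14, 3.14, 3.14].

INTERFACE

Orientations are given as [roll, pitch, yaw] about the fixed x, y, z axes, in that order (R = Rz(yaw) Ry(pitch) Rx(roll)).
In Python, from cell import robot, optics gives the robot as it stands.
- The arm moves only by the tool play_rows, never from a script. Its argument "rows" is a list of rows, each a list of 7 numbers: the shift along the tool's x, y, z in cm, then the turn, a rotation vector about the tool's x, y, z in rad, then the opening, from 0 (shut) to 1 (fully open). In form: [[tx, ty, tz, wx, wy, wz, grip], ...]. A call has 1 to 20 rows; each row is the pose to reach, as a shift and turn from the pose commanded when the call began, along the tool's axes at that moment; what a row does not reach only later rows make up. A row lasts 1/10 s, in which the tool goes at most 50 mm and 8.59 degrees, less where a joint would pass 70% of its speed; a pose out of reach is approached as far as the arm can. A call with a gripper value outside its range is refused whole. The fingers move at their own pace and stop on an object; "squeeze" is the grip in N (left out, the last holds). Time passes only in rows, so rows that repeat a pose let the fingers close. It gives the time, the measured TCP pose, the force, the opening and the grip force at its end, in the units of the state.
- robot.observe(): the state, without advancing time (a new reading comes with each control period).
- optics.read_camera(name): name is "side" or "top"; returns (picture, depth): 384x512x3 uint8, red, green, blue; 384x512 float32, m along the optical axis (not along the pixel's ray), 0 where there is no reading.
- optics.camera_model(name): a dict with "fx", "fy", "cx", "cy" (pixels), "origin" and "rotation" of the camera in the world. Camera axes: x right, y up, looking along -z (the intrinsics and any distortion apply to the point x, -y, -z); pixel columns grow to the right and rows downward; lengths in m; the calibration is good to about 2 mm. A picture is of the moment at which its call begins. camera_model takes no time and is no camera call.
- robot.hand_in(): hands the job in; it is judged then, once.
The state is a dict: "time": time; "qpos": joint angles; "qvel": joint speeds; "joint_efforts": joint torques, N m; "tool_pos": TCP position; "tool_rot": TCP orientation; "contact_force": force on the tool from outside, world axes, zero at the start; "torque": the same for the moment, N m; "opening": finger opening in m; "grip_force": force on a finger pad.
Only numpy, scipy, OpenCV 4.12 (cv2) and the standard library are available. Lean on these libraries where they do the work, as an engineer would, in place of code of your own. Each camera call takes 0.05 s, during which the arm holds its last target. There are 200 camera calls.

## Working session

There is one attempt and no reset: what is moved stays moved. The work goes in short steps, Python scripts to look and compute and a tool call to move; the robot and the scene stay as the last step left them, time stands still between calls to the robot, and variables do not carry over. Pictures are saved under pics/ and viewed, at most 14 in all, crops included, and the job is handed in when it is done.

Besides the shell and the picture viewer there is one more tool, called after ">>>" by a JSON object that holds its "name" and its "arguments", one argument or row to a line. play_rows: Moves the arm, as the interface text tells. Its arguments: {"type":"object","properties":{"rows":{"type":"array"},"squeeze":{"type":"number"}},"required":["rows"]}

```bash
ls; mkdir -p pics
python3 - <<'E'
from cell import robot, optics
import cv2,numpy as np
s=robot.observe();print({k:np.round(v,3).tolist() for k,v in s.items()})
for n in("top","side"):
    p,d=optics.read_camera(n);cv2.imwrite(f"pics/{n}0.png",cv2.cvtColor(p,cv2.COLOR_RGB2BGR));np.save(f"pics/{n}0d.npy",d)
    m=optics.camera_model(n);print(n,{k:np.round(v,4).tolist() if not isinstance(v,(str,dict)) else v for k,v in m.items()})
E
```

```text
pics
{'time': 0.0, 'qpos': [1.014, 0.343, 1.525, 0.0, 1.275, -0.146], 'qvel': [-0.001, -0.001, -0.0, -0.0, 0.001, 0.001], 'joint_efforts': [-0.001, -43.125, -24.422, 0.072, 0.056, -0.0], 'tool_pos': [0.209, 0.481, 0.243], 'tool_rot': [-3.14, -0.0, 2.731], 'contact_force': [-0.649, -0.065, 0.367], 'torque': [0.026, -0.014, 0.011], 'grip_force': 0.0, 'opening': 0.092}
top {'fx': 394.5911, 'fy': 394.5911, 'cx': 246.2283, 'cy': 188.4257, 'origin': [0.3649, 0.1105, 0.8739], 'rotation': [0.1859, 0.0177, -1.5424]}
side {'fx': 488.4621, 'fy': 488.4621, 'cx': 255.6033, 'cy': 185.2783, 'origin': [-0.3878, 0.599, 0.537], 'rotation': [1.1213, -0.0032, -2.0474]}
```

View pics/top0.png

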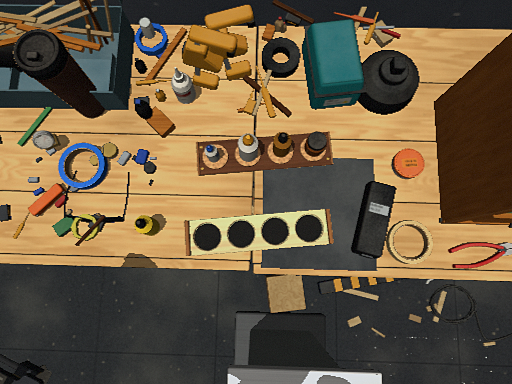

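View pics/side0.png

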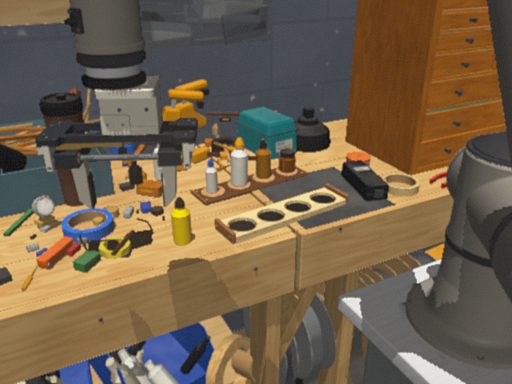

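The top view shows the board with slim (blue cap) at about (211,153), tall (orange cap) at (247,149), amber at (282,146) and the jar at (316,142). The rack pockets are at about (207,236), (240,234), (275,231) and (309,228).

Things that could be mistaken for the bottles:
- Yellow decoy bottle at top (145,225), side (181,222).
- White bottle with a grey cap at top (181,85).
- Bottle inside the blue tape at top (150,35).

I choose the four on the board. Next I measure and take one close crop.

```bash
cat > h.py <<'E'
import numpy as np,cv2
from scipy.spatial.transform import Rotation as R
from cell import robot,optics
def cam(n):
    m=optics.camera_model(n);return m,R.from_euler('xyz',m['rotation']).as_matrix(),np.array(m['origin'])
def ray(n,u,v):
    m,r,o=cam(n);u=np.asarray(u,float);v=np.asarray(v,float)
    d=np.stack([(u-m['cx'])/m['fx'],-(v-m['cy'])/m['fy'],-np.ones_like(u)],-1);return o,d@r.T
def onplane(n,u,v,z):
    o,d=ray(n,u,v);return o+d*((z-o[2])/d[...,2])[...,None]
def cloud(n,dep):
    v,u=np.mgrid[:dep.shape[0],:dep.shape[1]];o,d=ray(n,u,v);return o+d*dep[...,None]
def proj(n,p):
    m,r,o=cam(n);c=(np.asarray(p)-o)@r;return np.stack([m['cx']-m['fx']*c[...,0]/c[...,2],m['cy']+m['fy']*c[...,1]/c[...,2]],-1)
E
python3 - <<'E'
from h import *
for n in("top","side"):
    p=cv2.imread(f"pics/{n}0.png");d=np.load(f"pics/{n}0d.npy");P=cloud(n,d);hsv=cv2.cvtColor(p,cv2.COLOR_BGR2HSV)
    # pockets: dark blobs
    x0,x1,y0,y1=(183,335,205,260) if n=="top" else (212,352,182,240)
    m=np.zeros(d.shape,np.uint8);m[y0:y1,x0:x1]=(hsv[y0:y1,x0:x1,2]<45)*255
    cs,_=cv2.findContours(m,cv2.RETR_EXTERNAL,cv2.CHAIN_APPROX_NONE)
    for c in sorted([c for c in cs if cv2.contourArea(c)>120],key=lambda c:c[:,0,0].mean()):
        w=onplane(n,c[:,0,0],c[:,0,1],.016)[:,:2].astype(np.float32);(cx,cy),r=cv2.minEnclosingCircle(w)
        print(n,"pocket",c.mean((0,1)).round(),cv2.contourArea(c),np.round([cx,cy,r],4),"med z",np.median(P[m>0][:,2]).round(3))
    # caps: cloud above board
    pt=P.reshape(-1,3);print(n,"table z",np.median(P[(215 if n=='top' else 255)-3:,:][:3,:][...,2]).round(3))
    x0,x1,y0,y1=(192,338,120,180) if n=="top" else (190,312,135,205)
    z=P[...,2];mm=np.zeros(d.shape,np.uint8);mm[y0:y1,x0:x1]=((z>.03)&(d>0)&(P[...,0]<.62))[y0:y1,x0:x1]
    k,l,st,ce=cv2.connectedComponentsWithStats(mm)
    for i in range(1,k):
        if st[i,4]<60: continue
        q=P[l==i];zt=np.percentile(q[:,2],97);c=q[(q[:,2]>zt-.012)]
        print(n,"body",ce[i].round(),st[i,4],"ztop",zt.round(3),"top xy",c[:,:2].mean(0).round(4),"xyrange",np.ptp(c[:,:2],axis=0).round(3),"all",q.min(0).round(3),q.max(0).round(3))
p=cv2.imread("pics/top0.png");a=cv2.resize(p[115:265,175:345],None,fx=3,fy=3,interpolation=cv2.INTER_CUBIC)
p=cv2.imread("pics/side0.png");b=cv2.resize(p[130:250,160:360],None,fx=2,fy=2)
cv2.imwrite("pics/crop.png",np.vstack([a[:,:510],]))
E
```

```text
top pocket [207. 236.] 488.0 [0.4182 0.2124 0.0286] med z 0.008
top pocket [241. 233.] 488.0 [0.4263 0.1389 0.0284] med z 0.008
top pocket [275. 231.] 488.5 [0.4341 0.0662 0.0283] med z 0.008
top pocket [308. 228.] 487.5 [ 0.4422 -0.0067  0.0285] med z 0.008
top table z 0.003
top body [248. 147.] 426 ztop 0.132 top xy [0.6059 0.1274] xyrange [0.017 0.018] all [0.586 0.107 0.031] [0.62  0.148 0.133]
top body [282. 145.] 296 ztop 0.11 top xy [0.6149 0.0566] xyrange [0.01  0.017] all [0.599 0.037 0.03 ] [0.62  0.075 0.114]
top body [315. 148.] 205 ztop 0.069 top xy [ 0.6127 -0.0173] xyrange [0.016 0.039] all [ 0.602 -0.039  0.03 ] [0.62  0.002 0.071]
top body [212. 152.] 179 ztop 0.096 top xy [0.5947 0.2071] xyrange [0.011 0.013] all [0.583 0.192 0.03 ] [0.608 0.219 0.099]
side table z -0.0
side body [192. 146.] 119 ztop 0.335 top xy [0.1411 0.4111] xyrange [0.027 0.017] all [0.137 0.396 0.292] [0.189 0.416 0.336]
side body [239. 162.] 590 ztop 0.125 top xy [0.6016 0.132 ] xyrange [0.015 0.02 ] all [0.583 0.11  0.03 ] [0.615 0.152 0.134]
side body [263. 158.] 391 ztop 0.107 top xy [0.6132 0.0607] xyrange [0.014 0.019] all [0.596 0.04  0.03 ] [0.62  0.078 0.112]
side body [288. 159.] 222 ztop 0.068 top xy [ 0.6105 -0.0122] xyrange [0.017 0.034] all [ 0.6   -0.034  0.03 ] [0.62  0.007 0.07 ]
side body [211. 175.] 258 ztop 0.094 top xy [0.5918 0.2106] xyrange [0.012 0.013] all [0.579 0.195 0.031] [0.604 0.223 0.097]
```

View pics/crop.png

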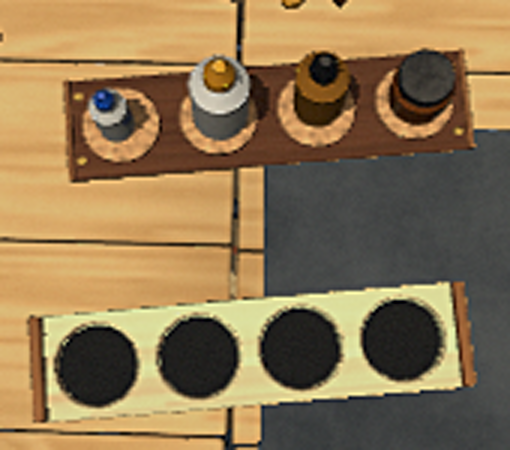

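The crop confirms, left to right, slim, tall, amber and jar on their pads, with four empty pockets. Next I refine the centres with circle fits of known radius, and check the clutter height behind the board.

Run:
```python
from h import *
from scipy.optimize import least_squares
B={'slim':(.594,.208,.0135,.025,.07),'tall':(.606,.127,.021,.025,.085),'amber':(.614,.057,.019,.025,.07),'jar':(.622,-.016,.022,.02,.05)}
P={n:cloud(n,np.load(f"pics/{n}0d.npy")) for n in("top","side")}
res={}
for k,(x,y,r,z0,z1) in B.items():
    for n in P:
        q=P[n].reshape(-1,3);q=q[(np.hypot(q[:,0]-x,q[:,1]-y)<r+.009)&(q[:,2]>z0)&(q[:,2]<z1)]
        f=least_squares(lambda c:np.hypot(q[:,0]-c[0],q[:,1]-c[1])-r,[x,y],loss='soft_l1',f_scale=.001)
        res[k,n]=f.x;print(k,n,len(q),f.x.round(4),"rms",np.sqrt((f.fun**2).mean()).round(4))
m={k:(res[k,'top']+res[k,'side'])/2 for k in B}
# pad/board: board mask bounds on z=.008 plane, top image; rack rect too, both cameras
for n in P:
    p=cv2.imread(f"pics/{n}0.png");hsv=cv2.cvtColor(p,cv2.COLOR_BGR2HSV);Q=P[n]
    reg=(Q[...,0]>.54)&(Q[...,0]<.66)&(Q[...,1]>-.08)&(Q[...,1]<.27)
    cork=reg&(Q[...,2]>.007)&(Q[...,2]<.018)&(hsv[...,2]>110)
    for k in B:
        mk=cork&(np.hypot(Q[...,0]-m[k][0],Q[...,1]-m[k][1])<.04);v,u=np.nonzero(mk)
        w=onplane(n,u,v,.012)[:,:2].astype(np.float32);(a,b),r=cv2.minEnclosingCircle(w);print(n,"pad",k,len(u),np.round([a,b,r],4))
# radius profile of the tall bottle
q=P['side'].reshape(-1,3)
for k in('tall','amber'):
    c=res[k,'side'];t=q[np.hypot(*(q[:,:2]-c).T)<.03]
    print(k,[(round(z,3),np.round(np.percentile(np.hypot(*(t[abs(t[:,2]-z)<.003][:,:2]-c).T),50),4)) for z in np.arange(.05,.13,.006)])
q=np.vstack([v.reshape(-1,3) for v in P.values()])
for x0 in(.64,.66,.68,.70,.72,.74): 
    s=q[(q[:,0]>x0)&(q[:,0]<x0+.02)&(q[:,1]>-.09)&(q[:,1]<.27)];print(x0,[(round(y,2),np.round(s[abs(s[:,1]-y)<.02][:,2].max(),3)) for y in np.arange(-.07,.27,.04) if (abs(s[:,1]-y)<.02).any()])
s=q[(q[:,0]>.33)&(q[:,0]<.56)&(q[:,1]>-.13)&(q[:,1]<.3)];t=s[s[:,2]>.03];print("near rack high",len(t),t.min(0) if len(t) else 0,t.max(0) if len(t) else 0)
```

```text
slim top 96 [0.5974 0.2065] rms 0.0008
slim side 198 [0.5967 0.2087] rms 0.0016
tall top 132 [0.6083 0.1281] rms 0.0003
tall side 387 [0.6078 0.1299] rms 0.0017
amber top 105 [0.6188 0.0557] rms 0.0004
amber side 246 [0.6184 0.0572] rms 0.0018
jar top 104 [ 0.6252 -0.0191] rms 0.0007
jar side 181 [ 0.6244 -0.0172] rms 0.0018
top pad slim 312 [0.5963 0.2107 0.0366]
top pad tall 163 [0.609  0.1333 0.0323]
top pad amber 222 [0.6151 0.0568 0.0298]
top pad jar 192 [ 0.6241 -0.0224  0.0357]
side pad slim 288 [0.5905 0.2102 0.0399]
side pad tall 195 [0.5983 0.1325 0.0395]
side pad amber 184 [0.6107 0.0601 0.0398]
side pad jar 156 [ 0.6163 -0.0165  0.0419]
tall [(np.float64(0.05), np.float64(0.0209)), (np.float64(0.056), np.float64(0.0207)), (np.float64(0.062), np.float64(0.0206)), (np.float64(0.068), np.float64(0.0203)), (np.float64(0.074), np.float64(0.021)), (np.float64(0.08), np.float64(0.021)), (np.float64(0.086), np.float64(0.021)), (np.float64(0.092), np.float64(0.0202)), (np.float64(0.098), np.float64(0.0158)), (np.float64(0.104), np.float64(0.0109)), (np.float64(0.11), np.float64(0.0109)), (np.float64(0.116), np.float64(0.0108)), (np.float64(0.122), np.float64(0.0087)), (np.float64(0.128), np.float64(0.0059))]Traceback (most recent call last):
  File "<stdin>", line 24, in <module>
    return _quantile_unchecked(
        a, q, axis, out, overwrite_input, method, keepdims, weights)
    return _ureduce(a,
                    func=_quantile_ureduce_func,
    ...<5 lines>...
                    overwrite_input=overwrite_input,
                    method=method)
    r = func(a, **kwargs)
    result = _quantile(arr,
                       quantiles=q,
    ...<2 lines>...
                       out=out,
                       weights=wgt)
    slices_having_nans = np.isnan(arr[-1, ...])
                                  ~~~^^^^^^^^^
IndexError: index -1 is out of bounds for axis 0 with size 0
```

Run:
```python
from h import *
P={n:cloud(n,np.load(f"pics/{n}0d.npy")) for n in("top","side")}
q=np.vstack([v.reshape(-1,3) for v in P.values()])
for x0 in(.64,.66,.68,.70,.72,.74): 
    s=q[(q[:,0]>x0)&(q[:,0]<x0+.02)&(q[:,1]>-.09)&(q[:,1]<.27)];print(x0,[(round(float(y),2),float(np.round(np.percentile(s[abs(s[:,1]-y)<.02][:,2],97),3))) for y in np.arange(-.07,.27,.04) if (abs(s[:,1]-y)<.02).any()])
s=q[(q[:,0]>.33)&(q[:,0]<.56)&(q[:,1]>-.2)&(q[:,1]<.3)];t=s[s[:,2]>.03];print("near rack high",len(t),t.min(0).round(3),t.max(0).round(3))
print("rack floor px, side view rim: ",onplane("side",np.array([243,270,298,326]),np.array([226,214,206,199]),.012).round(4)[:,:2].tolist())
```

```text
0.64 [(-0.07, 0.011), (-0.03, 0.069), (0.01, 0.012), (0.05, 0.008), (0.09, 0.01), (0.13, 0.004), (0.17, 0.005), (0.21, 0.002), (0.25, 0.002)]
0.66 [(-0.07, 0.008), (-0.03, 0.007), (0.01, 0.006), (0.05, 0.005), (0.09, 0.053), (0.13, 0.003), (0.17, 0.002), (0.21, 0.002), (0.25, 0.003)]
0.68 [(-0.07, 0.005), (-0.03, 0.006), (0.01, 0.006), (0.05, 0.036), (0.09, 0.063), (0.13, 0.058), (0.17, 0.003), (0.21, 0.002), (0.25, 0.002)]
0.7 [(-0.07, 0.006), (-0.03, 0.075), (0.01, 0.006), (0.05, 0.037), (0.09, 0.063), (0.13, 0.059), (0.17, 0.012), (0.21, 0.003), (0.25, 0.003)]
0.72 [(-0.07, 0.103), (-0.03, 0.107), (0.01, 0.007), (0.05, 0.035), (0.09, 0.062), (0.13, 0.027), (0.17, 0.002), (0.21, 0.002), (0.25, 0.079)]
0.74 [(-0.07, 0.111), (-0.03, 0.111), (0.01, 0.077), (0.05, 0.006), (0.09, 0.059), (0.13, 0.035), (0.17, 0.212), (0.21, 0.212), (0.25, 0.088)]
near rack high 3747 [ 0.365 -0.19   0.03 ] [0.545 0.11  0.874]
rack floor px, side view rim:  [[0.4148, 0.2126], [0.4345, 0.1368], [0.4383, 0.062], [0.4381, -0.0147]]
```

Clutter behind the board is about 6 cm high at y 0.05–0.13, and the teal box is at x≥0.71 near the jar. I take slim, tall and amber closing along x. The jar goes last, gripped along y and turned in the air. Start: move above slim at (0.597, 0.2075) with yaw π/2.

>>> {"name": "play_rows", "arguments": {
  "rows": [
    [-46.5,-9.6,0,0,0,1.16,0.7],
    [-46.5,-9.6,0,0,0,1.16,0.7],
    [-46.5,-9.6,0,0,0,1.16,0.7],
    [-46.5,-9.6,0,0,0,1.16,0.7],
    [-46.5,-9.6,0,0,0,1.16,0.7],
    [-46.5,-9.6,0,0,0,1.16,0.7],
    [-46.5,-9.6,0,0,0,1.16,0.7],
    [-46.5,-9.6,0,0,0,1.16,0.7],
    [-46.5,-9.6,0,0,0,1.16,0.7],
    [-46.5,-9.6,0,0,0,1.16,0.7],
    [-46.5,-9.6,0,0,0,1.16,0.7],
    [-46.5,-9.6,0,0,0,1.16,0.7],
    [-46.5,-9.6,0,0,0,1.16,0.7],
    [-46.5,-9.6,0,0,0,1.16,0.7],
    [-46.5,-9.6,0,0,0,1.16,0.7],
    [-46.5,-9.6,0,0,0,1.16,0.7]
  ],
  "squeeze": 12
}}

```text
time: 1.7
tool_pos: [0.5972, 0.2083, 0.2441]
tool_rot: [3.141, -0.0, 1.572]
contact_force: [1.4, 0.8, -0.0]
opening: 0.0645
grip_force: 0.0
```

>>> {"name": "play_rows", "arguments": {
  "rows": [
    [0,0,4,0,0,0,0.7],
    [0,0,8,0,0,0,0.7],
    [0,0,12,0,0,0,0.7],
    [0,0,14.5,0,0,0,0.7],
    [0,0,16.5,0,0,0,0.7],
    [0,0,18,0,0,0,0.7],
    [0,0,18.6,0,0,0,0.7],
    [0,0,18.6,0,0,0,0.7],
    [0,0,18.6,0,0,0,0],
    [0,0,18.6,0,0,0,0],
    [0,0,18.6,0,0,0,0],
    [0,0,18.6,0,0,0,0],
    [0,0,18.6,0,0,0,0],
    [0,0,18.6,0,0,0,0],
    [0,0,18.6,0,0,0,0],
    [0,0,18.6,0,0,0,0]
  ],
  "squeeze": 15
}}

```text
time: 3.3
tool_pos: [0.5977, 0.2077, 0.058]
tool_rot: [3.141, -0.0, 1.571]
contact_force: [-0.8, 0.8, 2.0]
opening: 0.0266
grip_force: 15.0
```

>>> {"name": "play_rows", "arguments": {
  "rows": [
    [0,0,-0.5,0,0,0,0],
    [0,0,-2,0,0,0,0],
    [0,0,-4.5,0,0,0,0],
    [0,0,-7.5,0,0,0,0],
    [0,0,-10.5,0,0,0,0],
    [0,0,-13,0,0,0,0],
    [0,0,-15,0,0,0,0],
    [-1,-0.7,-15,0,0,0,0],
    [-3,-2.2,-15,0,0,0,0],
    [-6,-4.4,-15,0,0,0,0],
    [-9,-6.6,-15,0,0,0,0],
    [-12,-8.7,-15,0,0,0,0],
    [-15,-10.9,-15,0,0,0,0],
    [-18,-13.1,-15,0,0,0,0],
    [-20.2,-14.7,-15,0,0,0,0],
    [-21.4,-15.6,-15,0,0,0,0],
    [-21.4,-15.6,-15,0,0,0,0],
    [-21.4,-15.6,-15,0,0,0,0]
  ]
}}

```text
time: 5.1
tool_pos: [0.4421, -0.0063, 0.2086]
tool_rot: [3.14, -0.0, 1.57]
contact_force: [0.7, -0.1, -0.0]
opening: 0.0263
grip_force: 15.0
```

>>> {"name": "play_rows", "arguments": {
  "rows": [
    [0,0,1,0,0,0,0],
    [0,0,4,0,0,0,0],
    [0,0,7,0,0,0,0],
    [0,0,10,0,0,0,0],
    [0,0,12.5,0,0,0,0],
    [0,0,14,0,0,0,0],
    [0,0,14.8,0,0,0,0],
    [0,0,15.2,0,0,0,0],
    [0,0,15.4,0,0,0,0],
    [0,0,15.4,0,0,0,0]
  ]
}}

```text
time: 6.1
tool_pos: [0.4421, -0.0063, 0.0542]
tool_rot: [3.14, 0.0, 1.571]
contact_force: [0.6, -1.0, -0.6]
opening: 0.0266
grip_force: 15.0
```

Run:
```python
from h import *
print(robot.observe()['tool_pos'].round(4) if hasattr(robot.observe()['tool_pos'],'round') else robot.observe()['tool_pos'])
p,_=optics.read_camera("side");cv2.imwrite("pics/s1.png",cv2.resize(cv2.cvtColor(p,cv2.COLOR_RGB2BGR)[110:270,190:420],None,fx=3,fy=3))
```

```text
[ 0.4421 -0.0063  0.0542]
```

View pics/s1.png

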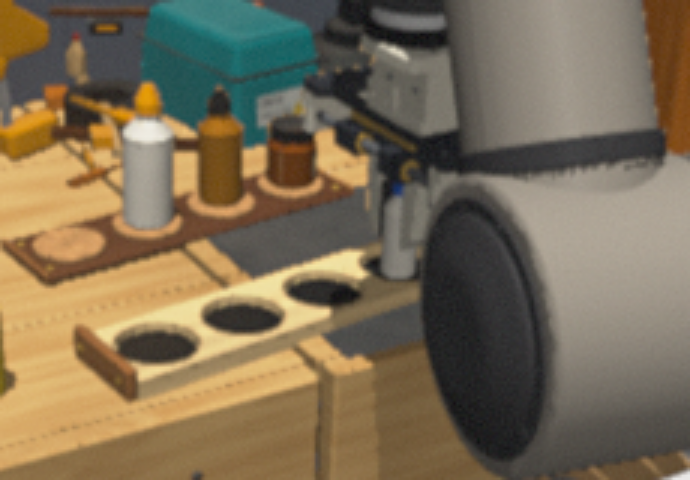

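The slim bottle stands in the right-end pocket (crop (398,270)). I release it, rise, and move above tall.

>>> {"name": "play_rows", "arguments": {
  "rows": [
    [0,0,0,0,0,0,0.3],
    [0,0,0,0,0,0,0.5],
    [0,0,0,0,0,0,0.7],
    [0,0,0,0,0,0,0.7],
    [0,0,-0.5,0,0,0,0.7],
    [0,0,-2,0,0,0,0.7],
    [0,0,-6,0,0,0,0.7],
    [0,0,-10,0,0,0,0.7],
    [0,0,-15,0,0,0,0.7],
    [0,0,-18,0,0,0,0.7],
    [4,5,-18,0,0,0,0.7],
    [8,10,-18,0,0,0,0.7],
    [12,14.5,-18,0,0,0,0.7],
    [13.5,16.6,-18,0,0,0,0.7],
    [13.5,16.6,-18,0,0,0,0.7],
    [13.5,16.6,-18,0,0,0,0.7]
  ]
}}

```text
time: 7.75
tool_pos: [0.6084, 0.1302, 0.2328]
tool_rot: [-3.141, -0.0, 1.573]
contact_force: [0.1, 0.1, 0.4]
opening: 0.064
grip_force: 0.0
```

>>> {"name": "play_rows", "arguments": {
  "rows": [
    [0,0,1,0,0,0,0.7],
    [0,0,4,0,0,0,0.7],
    [0,0,8,0,0,0,0.7],
    [0,0,11,0,0,0,0.7],
    [0,0,13,0,0,0,0.7],
    [0,0,14.2,0,0,0,0.7],
    [0,0,14.6,0,0,0,0.7],
    [0,0,14.6,0,0,0,0.7],
    [0,0,14.6,0,0,0,0],
    [0,0,14.6,0,0,0,0],
    [0,0,14.6,0,0,0,0],
    [0,0,14.6,0,0,0,0],
    [0,0,14.6,0,0,0,0],
    [0,0,14.6,0,0,0,0],
    [0,0,14.6,0,0,0,0]
  ]
}}

```text
time: 9.25
tool_pos: [0.608, 0.1287, 0.0884]
tool_rot: [3.14, -0.0, 1.571]
contact_force: [-0.2, 0.1, 4.7]
opening: 0.041
grip_force: 15.0
```

>>> {"name": "play_rows", "arguments": {
  "rows": [
    [0,0,-0.3,0,0,0,0],
    [0,0,-0.8,0,0,0,0],
    [0,0,-1.4,0,0,0,0],
    [0,0,-2,0,0,0,0],
    [0,0,-2,0,0,0,0],
    [0,0,-2,0,0,0,0]
  ],
  "squeeze": 18
}}

```text
time: 9.85
tool_pos: [0.6077, 0.1287, 0.1079]
tool_rot: [3.141, -0.0, 1.571]
contact_force: [0.2, -0.1, -0.6]
opening: 0.0413
grip_force: 18.0
```

Run:
```python
from h import *
p,_=optics.read_camera("side");cv2.imwrite("pics/s2.png",cv2.resize(cv2.cvtColor(p,cv2.COLOR_RGB2BGR)[100:260,190:420],None,fx=3,fy=3))
```

```text
(no output)
```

View pics/s2.png

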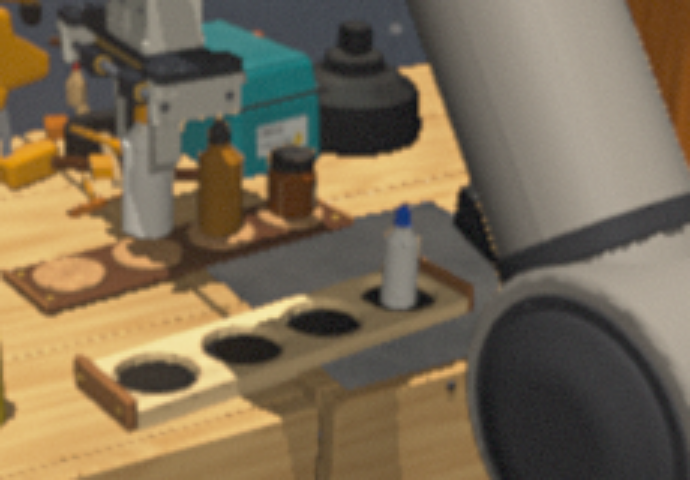

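Tall is lifted and upright at crop (145,190), and slim stands in pocket 4. I carry tall to pocket 3.

>>> {"name": "play_rows", "arguments": {
  "rows": [
    [0,0,-1,0,0,0,0],
    [0,0,-3,0,0,0,0],
    [0,0,-6,0,0,0,0],
    [0,0,-8.5,0,0,0,0],
    [0,0,-10,0,0,0,0],
    [-0.4,-1,-10,0,0,0,0],
    [-1.1,-3,-10,0,0,0,0],
    [-2.1,-6,-10,0,0,0,0],
    [-3.2,-9,-10,0,0,0,0],
    [-4.3,-12,-10,0,0,0,0],
    [-5.3,-15,-10,0,0,0,0],
    [-6,-16.7,-10,0,0,0,0],
    [-6.2,-17.4,-10,0,0,0,0],
    [-6.2,-17.4,-10,0,0,0,0],
    [-6.2,-17.4,-10,0,0,0,0]
  ]
}}

```text
time: 11.4
tool_pos: [0.4346, 0.0668, 0.2081]
tool_rot: [3.14, -0.0, 1.571]
contact_force: [0.7, 0.4, -1.0]
opening: 0.0409
grip_force: 18.0
```

>>> {"name": "play_rows", "arguments": {
  "rows": [
    [0,0,1,0,0,0,0],
    [0,0,3.5,0,0,0,0],
    [0,0,6.5,0,0,0,0],
    [0,0,9,0,0,0,0],
    [0,0,10.8,0,0,0,0],
    [0,0,11.7,0,0,0,0],
    [0,0,12.1,0,0,0,0],
    [0,0,12.3,0,0,0,0],
    [0,0,12.3,0,0,0,0],
    [0,0,12.3,0,0,0,0]
  ]
}}

```text
time: 12.4
tool_pos: [0.4342, 0.0667, 0.0853]
tool_rot: [3.14, -0.0, 1.571]
contact_force: [-0.2, 1.1, -0.9]
opening: 0.0413
grip_force: 18.0
```

>>> {"name": "play_rows", "arguments": {
  "rows": [
    [0,0,0.1,0,0,0,0],
    [0,0,0.1,0,0,0,0.46],
    [0,0,0.1,0,0,0,0.5],
    [0,0,0.1,0,0,0,0.6],
    [0,0,0.1,0,0,0,0.7],
    [0,0,0.1,0,0,0,0.7],
    [0,0,-0.5,0,0,0,0.7],
    [0,0,-2,0,0,0,0.7],
    [0,0,-6,0,0,0,0.7],
    [0,0,-10,0,0,0,0.7],
    [0,0,-14,0,0,0,0.7],
    [-0.3,4,-14,0,0,0,0.7],
    [-0.6,9,-14,0,0,0,0.7],
    [-0.8,14,-14,0,0,0,0.7],
    [-1,18.4,-14,0,0,0,0.7],
    [-1,18.4,-14,0,0,0,0.7],
    [-1,18.4,-14,0,0,0,0.7]
  ]
}}

```text
time: 14.1
tool_pos: [0.6174, 0.0566, 0.2237]
tool_rot: [-3.139, -0.0, 1.571]
contact_force: [-0.5, 0.4, 0.2]
opening: 0.0643
grip_force: 0.0
```

Run:
```python
from h import *
p,_=optics.read_camera("side");cv2.imwrite("pics/s3.png",cv2.resize(cv2.cvtColor(p,cv2.COLOR_RGB2BGR)[100:260,190:420],None,fx=3,fy=3))
```

```text
(no output)
```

View pics/s3.png

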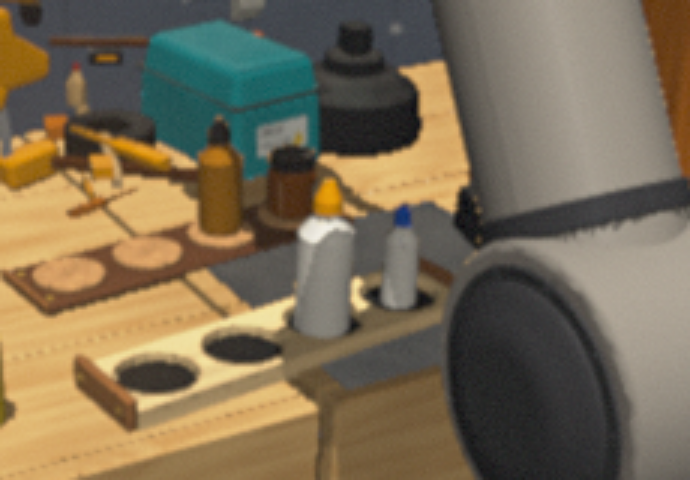

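Tall stands upright in pocket 3 (crop (325,290)). Now amber: descend and grip.

>>> {"name": "play_rows", "arguments": {
  "rows": [
    [0,0,1,0,0,0,0.7],
    [0,0,4,0,0,0,0.7],
    [0,0,8,0,0,0,0.7],
    [0,0,11.5,0,0,0,0.7],
    [0,0,14,0,0,0,0.7],
    [0,0,15.1,0,0,0,0.7],
    [0,0,15.5,0,0,0,0.7],
    [0,0,15.5,0,0,0,0.7],
    [0,0,15.5,0,0,0,0],
    [0,0,15.5,0,0,0,0],
    [0,0,15.5,0,0,0,0],
    [0,0,15.5,0,0,0,0],
    [0,0,15.5,0,0,0,0],
    [0,0,15.5,0,0,0,0],
    [0,0,15.5,0,0,0,0]
  ]
}}

```text
time: 15.65
tool_pos: [0.6179, 0.0566, 0.0702]
tool_rot: [3.141, -0.0, 1.571]
contact_force: [-0.4, 0.1, 3.7]
opening: 0.0372
grip_force: 18.0
```

>>> {"name": "play_rows", "arguments": {
  "rows": [
    [0,0,-0.3,0,0,0,0],
    [0,0,-1.2,0,0,0,0],
    [0,0,-3.5,0,0,0,0],
    [0,0,-6.5,0,0,0,0],
    [0,0,-9.5,0,0,0,0],
    [0,0,-12,0,0,0,0],
    [0,0,-13,0,0,0,0],
    [0.4,-1,-13,0,0,0,0],
    [1.3,-3,-13,0,0,0,0],
    [2.6,-6,-13,0,0,0,0],
    [3.9,-9,-13,0,0,0,0],
    [5.2,-12,-13,0,0,0,0],
    [6.5,-15,-13,0,0,0,0],
    [7.8,-18,-13,0,0,0,0],
    [8.3,-19.2,-13,0,0,0,0],
    [8.3,-19.2,-13,0,0,0,0],
    [8.3,-19.2,-13,0,0,0,0]
  ]
}}

```text
time: 17.35
tool_pos: [0.4267, 0.1395, 0.1999]
tool_rot: [3.14, 0.0, 1.571]
contact_force: [-0.5, -0.1, -1.1]
opening: 0.0371
grip_force: 18.0
```

>>> {"name": "play_rows", "arguments": {
  "rows": [
    [0,0,1,0,0,0,0],
    [0,0,3.5,0,0,0,0],
    [0,0,6.5,0,0,0,0],
    [0,0,9.5,0,0,0,0],
    [0,0,11.6,0,0,0,0],
    [0,0,12.7,0,0,0,0],
    [0,0,13.1,0,0,0,0],
    [0,0,13.3,0,0,0,0],
    [0,0,13.3,0,0,0,0],
    [0,0,13.3,0,0,0,0]
  ]
}}

```text
time: 18.35
tool_pos: [0.4263, 0.1397, 0.0675]
tool_rot: [3.14, -0.0, 1.571]
contact_force: [-0.1, 0.1, -0.2]
opening: 0.0371
grip_force: 18.0
```

Run:
```python
from h import *
p,_=optics.read_camera("side");cv2.imwrite("pics/s4.png",cv2.resize(cv2.cvtColor(p,cv2.COLOR_RGB2BGR)[100:260,190:420],None,fx=3,fy=3))
```

```text
(no output)
```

View pics/s4.png

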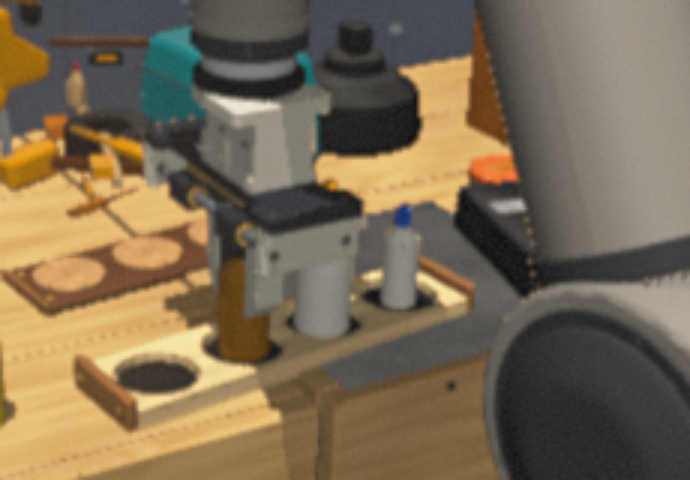

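Amber hangs about 1 mm above the floor of pocket 2 (crop (245,330)). I lower it, release, and go above the jar with a quarter turn.

>>> {"name": "play_rows", "arguments": {
  "rows": [
    [0,0,0.1,0,0,0,0],
    [0,0,0.1,0,0,0,0.42],
    [0,0,0.1,0,0,0,0.5],
    [0,0,0.1,0,0,0,0.6],
    [0,0,0.1,0,0,0,0.7],
    [0,0,0.1,0,0,0,0.7],
    [0,0,-0.5,0,0,0,0.7],
    [0,0,-2,0,0,0,0.7],
    [0,0,-6,0,0,0,0.7],
    [0,0,-10,0,0,0,0.7],
    [0,0,-15,0,0,0,0.7]
  ]
}}

```text
time: 19.5
tool_pos: [0.4246, 0.1394, 0.2178]
tool_rot: [-3.139, 0.0, 1.571]
contact_force: [0.7, 0.7, 0.1]
opening: 0.0645
grip_force: 0.0
```

>>> {"name": "play_rows", "arguments": {
  "rows": [
    [-2,2.5,0,0,0,0.15,0.7],
    [-4,5,0,0,0,0.3,0.7],
    [-7,9,0,0,0,0.45,0.7],
    [-10,13,0,0,0,0.6,0.7],
    [-13,17,0,0,0,0.75,0.7],
    [-15.8,19.9,0,0,0,0.9,0.7],
    [-15.8,19.9,0,0,0,1.05,0.7],
    [-15.8,19.9,0,0,0,1.2,0.7],
    [-15.8,19.9,0,0,0,1.35,0.7],
    [-15.8,19.9,0,0,0,1.5,0.7],
    [-15.8,19.9,0,0,0,1.57,0.7],
    [-15.8,19.9,0,0,0,1.57,0.7],
    [-15.8,19.9,0,0,0,1.57,0.7],
    [-15.8,19.9,0,0,0,1.57,0.7]
  ]
}}

```text
time: 20.9
tool_pos: [0.6246, -0.0183, 0.2169]
tool_rot: [-3.142, -0.0, 0.002]
contact_force: [0.0, -1.3, 0.6]
opening: 0.0644
grip_force: 0.0
```

Run:
```python
from h import *
print(robot.observe()['qpos'])
p,_=optics.read_camera("side");cv2.imwrite("pics/s5.png",cv2.resize(cv2.cvtColor(p,cv2.COLOR_RGB2BGR)[100:260,190:420],None,fx=3,fy=3))
```

```text
[-1.51951569e-01  5.46802612e-01  1.26945811e+00  8.55159330e-05
  1.32530173e+00  1.41646868e+00]
```

View pics/s5.png

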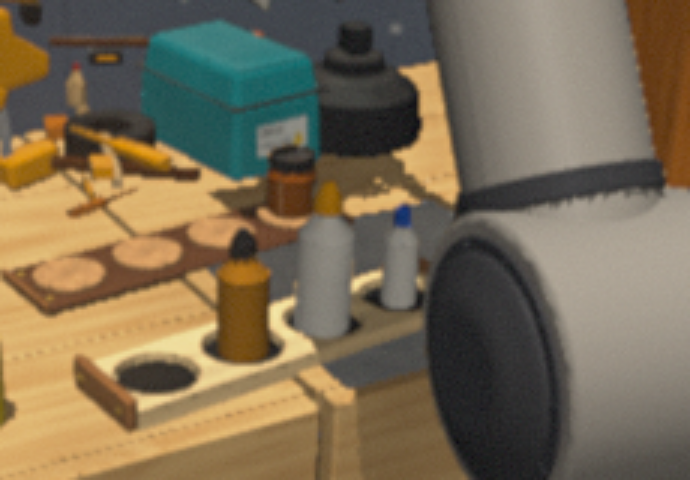

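Three containers stand upright in pockets 2–4, and the jar is free at crop (290,180). Descend and grip it.

>>> {"name": "play_rows", "arguments": {
  "rows": [
    [0,0,1,0,0,0,0.7],
    [0,0,4,0,0,0,0.7],
    [0,0,8,0,0,0,0.7],
    [0,0,12,0,0,0,0.7],
    [0,0,14.5,0,0,0,0.7],
    [0,0,16.5,0,0,0,0.7],
    [0,0,17.3,0,0,0,0.7],
    [0,0,17.5,0,0,0,0.7],
    [0,0,17.5,0,0,0,0.7],
    [0,0,17.5,0,0,0,0],
    [0,0,17.5,0,0,0,0],
    [0,0,17.5,0,0,0,0],
    [0,0,17.5,0,0,0,0],
    [0,0,17.5,0,0,0,0],
    [0,0,17.5,0,0,0,0],
    [0,0,17.5,0,0,0,0]
  ]
}}

```text
time: 22.55
tool_pos: [0.625, -0.0184, 0.0425]
tool_rot: [3.142, -0.001, 0.001]
contact_force: [-1.2, 0.8, 6.4]
opening: 0.043
grip_force: 18.0
```

>>> {"name": "play_rows", "arguments": {
  "rows": [
    [0,0,-0.3,0,0,0,0],
    [0,0,-1.2,0,0,0,0],
    [0,0,-3.5,0,0,0,0],
    [0,0,-7,0,0,0,0],
    [0,0,-10.5,0,0,0,0],
    [0,0,-13.5,0,0,0,0],
    [0,0,-15.5,0,0,0,0],
    [0,0,-16,0,0,0,0],
    [0,0,-16,0,0,0,0]
  ],
  "squeeze": 18
}}

```text
time: 23.45
tool_pos: [0.6247, -0.0184, 0.2022]
tool_rot: [3.142, -0.001, 0.001]
contact_force: [-0.5, -0.3, -2.7]
opening: 0.043
grip_force: 18.0
```

>>> {"name": "play_rows", "arguments": {
  "rows": [
    [-0.6,-0.7,0,0,0,-0.05,0],
    [-1.9,-2.1,0,0,0,-0.15,0],
    [-3.6,-4,0,0,0,-0.27,0],
    [-5.4,-6,0,0,0,-0.4,0],
    [-7.2,-8,0,0,0,-0.53,0],
    [-9,-10,0,0,0,-0.66,0],
    [-10.8,-12,0,0,0,-0.79,0],
    [-12.6,-14,0,0,0,-0.92,0],
    [-14.4,-16,0,0,0,-1.05,0],
    [-16.2,-18,0,0,0,-1.18,0],
    [-18,-20,0,0,0,-1.31,0],
    [-19.6,-21.8,0,0,0,-1.44,0],
    [-20.7,-23.1,0,0,0,-1.55,0],
    [-20.7,-23.1,0,0,0,-1.57,0],
    [-20.7,-23.1,0,0,0,-1.57,0],
    [-20.7,-23.1,0,0,0,-1.57,0]
  ]
}}

```text
time: 25.05
tool_pos: [0.4177, 0.2119, 0.2011]
tool_rot: [-3.141, 0.0, 1.568]
contact_force: [-1.1, -0.1, -1.4]
opening: 0.0428
grip_force: 18.0
```

>>> {"name": "play_rows", "arguments": {
  "rows": [
    [0,0,1,0,0,0,0],
    [0,0,4,0,0,0,0],
    [0,0,8,0,0,0,0],
    [0,0,11.5,0,0,0,0],
    [0,0,14,0,0,0,0],
    [0,0,15.5,0,0,0,0],
    [0,0,16,0,0,0,0],
    [0,0,16.2,0,0,0,0],
    [0,0,16.3,0,0,0,0],
    [0,0,16.3,0,0,0,0]
  ]
}}

```text
time: 26.05
tool_pos: [0.418, 0.2126, 0.0394]
tool_rot: [3.14, -0.001, 1.571]
contact_force: [-0.1, 0.1, -1.3]
opening: 0.043
grip_force: 18.0
```

Run:
```python
from h import *
p,_=optics.read_camera("side");cv2.imwrite("pics/s6.png",cv2.resize(cv2.cvtColor(p,cv2.COLOR_RGB2BGR)[100:260,190:420],None,fx=3,fy=3))
```

```text
(no output)
```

View pics/s6.png

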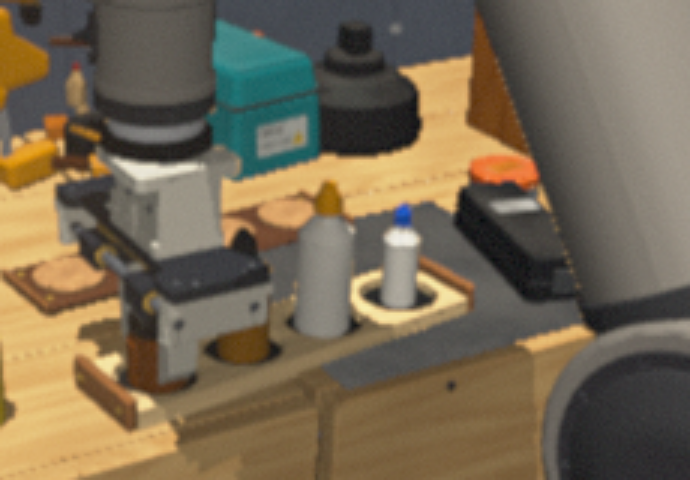

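The jar is over pocket 1 (crop (160,370)) and all the others are upright. Lower 1 mm, release, rise and back away.

>>> {"name": "play_rows", "arguments": {
  "rows": [
    [0,0,0.1,0,0,0,0],
    [0,0,0.1,0,0,0,0.48],
    [0,0,0.1,0,0,0,0.55],
    [0,0,0.1,0,0,0,0.65],
    [0,0,0.1,0,0,0,0.7],
    [0,0,0.1,0,0,0,0.7],
    [0,0,-0.5,0,0,0,0.7],
    [0,0,-2,0,0,0,0.7],
    [0,0,-6,0,0,0,0.7],
    [0,0,-11,0,0,0,0.7],
    [0,0,-16,0,0,0,0.7],
    [0,0,-20,0,0,0,0.7],
    [4,0,-20,0,0,0,0.7],
    [9,0,-20,0,0,0,0.7],
    [14,0,-20,0,0,0,0.7],
    [18,0,-20,0,0,0,0.7],
    [18,0,-20,0,0,0,0.7],
    [18,0,-20,0,0,0,0.7],
    [18,0,-20,0,0,0,0.7]
  ]
}}

```text
time: 28.0
tool_pos: [0.4173, 0.3915, 0.2388]
tool_rot: [-3.141, 0.001, 1.57]
contact_force: [0.2, 0.0, 0.1]
opening: 0.0639
grip_force: 0.0
```

Run:
```python
from h import *
out=[]
for n in("side","top"):
    p,d=optics.read_camera(n);P=cloud(n,d);b=cv2.cvtColor(p,cv2.COLOR_RGB2BGR)
    out.append(cv2.resize(b[110:260,190:390] if n=="side" else b[130:280,160:360],None,fx=2.6,fy=2))
    q=P.reshape(-1,3)
    for k,c in dict(jar=(.418,.213),amber=(.426,.14),tall=(.434,.067),slim=(.442,-.006)).items():
        s=q[np.hypot(q[:,0]-c[0],q[:,1]-c[1])<.026];t=s[s[:,2]>np.percentile(s[:,2],98)-.008]
        lo=s[(s[:,2]>.02)&(s[:,2]<.04)];print(n,k,"ztop",np.percentile(s[:,2],99).round(3),"top",t[:,:2].mean(0).round(3),"low",lo[:,:2].mean(0).round(3))
cv2.imwrite("pics/fin.png",np.vstack(out))
```

```text
side jar ztop 0.065 top [0.412 0.216] low [0.402 0.221]
side amber ztop 0.108 top [0.422 0.143] low [0.413 0.147]
side tall ztop 0.125 top [0.429 0.07 ] low [0.421 0.078]
side slim ztop 0.089 top [ 0.437 -0.002] low [0.433 0.   ]
top jar ztop 0.065 top [0.417 0.211] low [0.413 0.194]
top amber ztop 0.109 top [0.427 0.139] low [0.416 0.127]
top tall ztop 0.128 top [0.433 0.066] low [0.422 0.076]
top slim ztop 0.093 top [ 0.44  -0.006] low [0.435 0.002]
```

View pics/fin.png

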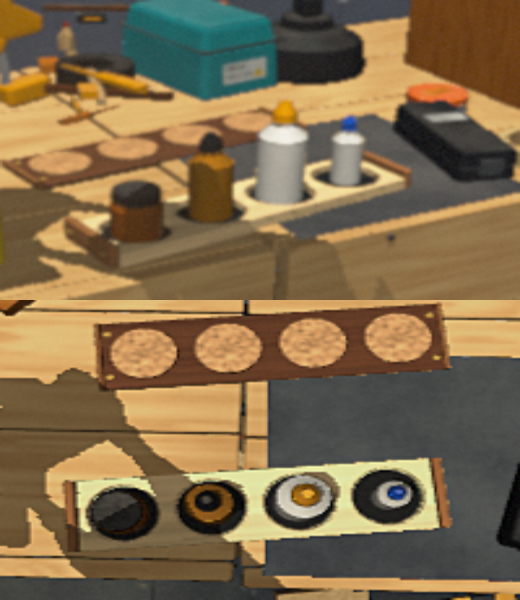

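All four stand upright in their own pockets, in reverse order. Their tops are 3–4 mm lower than on the pads, which fits the pocket floors being 4 mm lower. Handing in.

```bash
python3 -c "
from cell import robot
print(robot.hand_in())"
```

```text
the job is handed in; nothing more can be done
None
```

I moved all four containers into the rack in reverse order (left to right: jar, amber, tall, slim); the last pictures show each upright in its own pocket, and I handed the job in at about 28 s on the robot's clock.

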